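Tension the belt drive

ROBOT

A 7-joint arm with a two-finger parallel gripper is mounted at the origin on a cart in front of the work surface, level with it; the furniture and walls round the work are solid. World frame = base frame: x ahead of the robot, y to its left, z up, the work surface at z = 0. Lengths are in m, angles in rad, forces in N, time in s.
With the tool pointing down it reaches from about 0.425 to 0.825 m from the base axis. Payload 3.6 kg.
Tool frame: the origin (TCP) lies midway between the tips of the shut fingers; the grasp point (between the pads) lies 19 mm behind it; y points along the fingers, x is the direction in which the jaws open and shut, and the axes are right-handed (so a half turn about y gives the same grasp; the last joint's range is limited). The gripper opens to 93 mm and grips with 3 to 60 N. Pads are 15 mm wide; open, the fingers measure 128 mm over their backs; the gripper's body (75 mm by 188 mm) begins 65 mm behind the grasp point.
Start: joints at [-1.222, 0.615, -0.013, 1.423, 0.008, 1.103, -0.04], TCP at [0.238, 0.605, 0.219] pointing down, gripper open.
Joint ranges: [-3.12, 3.12], [-0.3, 2.06], [-1.34, 1.32], [0.26, 2.42], [-1.36, 4.5], [0.01, 1.98], [-2.84, 2.84]. Speed limits (rad/s): [2.79, 2.79, 3.14, 3.14, 3.14, 3.14, 3.14].

INTERFACE

Orientations are given as [roll, pitch, yaw] about the fixed x, y, z axes, in that order (R = Rz(yaw) Ry(pitch) Rx(roll)).
In Python, from rig import sense, grab_frame, close_job gives the robot as it stands. The module is installed in compiled form; this text tells all that it offers.
- The arm moves only by the shell command python3 -m jog 'ROWS' [FORCE]. ROWS is JSON, a list of rows, each a list of 3 entries, a list of its own where there are three numbers: the turn, a rotation vector about the world's x, y, z in degrees, then the shift along the world's x, y, z in m, then the closure, from -1 (fully open) to 1 (shut), so that 0 is half open. A call has 1 to 20 rows; each row shifts and turns the pose as measured when the row begins; what a row does not reach is not made up. A row lasts 1/8 s, in which the tool goes at most 62.5 mm and 10.7 degrees, less where a joint would pass 70% of its speed; a pose out of reach is approached as far as the arm can. A call is refused whole if a number of a shift passes 0.0625 or a number of a turn 10.7, either way. A call with a gripper value outside its range is refused whole. The fingers move at their own pace and stop on an object; FORCE is the grip in N (left out, the last holds). Time passes only in rows, so rows that do not move let the fingers close. It gives the time, the measured TCP pose, the force and the opening at its end, in the units of the state.
- sense(): the state, without advancing time (a new reading comes with each control period).
- grab_frame(name): name is "scene" or "top" or "wrist"; returns a dict with "pixels" (420x560x3 uint8, red, green, blue), "fx", "fy", "cx", "cy" (pixels), "rvec" (rotation vector, rad) and "tvec" (3), from world to camera coordinates, as OpenCV has them. Camera axes: x right, y down, z forward; pixel columns grow to the right and rows downward; lengths in m; the calibration is good to about 2 mm. A picture is of the moment at which its call begins. There is no depth.
- close_job(): hands the job in, once; it reports no verdict.
The state is a dict: "time_s": time; "joint_positions": joint angles; "qvel": joint speeds; "tau": joint torques, N m; "ee_pos": TCP position; "tcp_rot": TCP orientation; "contact_force": force on the tool from outside, world axes, zero at the start; "ft_torque": the same for the moment, N m; "grip_width": finger opening in m.
Only numpy, scipy, OpenCV 4.12 (cv2) and the standard library are available. Lean on these libraries where they do the work, as an engineer would, in place of code of your own. Each camera call takes 0.05 s, during which the arm holds its last target.

TASK

A new belt has been put in the bench belt drive and is still slack. Wind the yellow tension wheel clockwise until it turns firmly and its black pointer stands in the green band of the dial, never going on into the red, and let go of it there. Leave the small black tracking knob beside it as it is set.

Things in the scene. Friction and masses are not known exactly. Their poses are not given: they have to be found in the camera images.
- tension_grip (a point): On the axis of the yellow tension wheel, a flat disc 72 mm across, axis upright. Grip: a straight bar over its middle, 60 mm long, 16 mm thick, flat sides, 34 mm tall above the disc. Point: 11 mm under the bar's top, 23 mm above the disc. Turns with the wheel: x along the bar, z up; black pointer at the bar's -x end. White dial 108 mm across below. Nothing else raised within 100 mm of the axis.
- tension_wheel (a joint): Wheel angle, rad, grows clockwise from above (tighter). 0 = slack, pointer square to the drive's front (robot side); green band 1.05 to 1.45, red 1.45 to the stop at 1.80. Starts at 0 to 0.3: one grasp and about 1 rad of turn do it. A spring stiffens the turn evenly: 0.13 N m when slack, 0.21 N m in mid green; friction holds it where let go.
- tracking_knob (a joint): Angle of the small black round tracking knob, rad, clockwise from above positive. 38 mm across, top 104 mm above the worktop, in the middle of the same cover, its axis 130 mm from the tension wheel's. It turns easily. Starts at 0, must stay there within 0.2.
- belt_drive: Fixed belt drive: dark base 170 x 320 x 14 mm, grey cover with round ends, top 80 mm above the worktop, blue motor at the back, 76 mm high. Origin: centre of the underside; x to its back, y along it to the tension wheel's end, z up. Wheel axis at x -20, y 100 mm (grip point 117 mm up); tracking knob at x -20, y -30 mm.

How it is judged:
At the end, for the whole second after the job is handed in: The tension wheel is at rest, let go, with its pointer in the green band (1.03 to 1.47 rad); the tracking knob is still as it was set (within 0.2 rad) (value of joint tension_wheel between 1.03 and 1.47 rad and velocity of joint tension_wheel between -0.05 and 0.05 rad/s and value of joint tracking_knob between -0.2 and 0.2 rad); the robot touches nothing.
It fails at once if the tension wheel is wound into the red band (past 1.50 rad) (value of joint tension_wheel above 1.5 rad).
It fails at once if the tracking knob is turned (more than 0.2 rad) (value of joint tracking_knob above 0.2 rad or value of joint tracking_knob below -0.2 rad).
It also fails if it takes over 29 s, if anything falls off the work surface, if the arm or the gripper's body presses on something with over 40 N, if the wrist force passes 120 N, or if a joint passes its speed limit or range.

## Working session

There is one attempt and no reset: what is moved stays moved. The work goes in short steps, Python scripts to look and compute and a shell command to move; the robot and the scene stay as the last step left them, time stands still between calls to the robot, and variables do not carry over. Pictures are saved under pics/ and viewed, and the job is handed in when it is done.

```bash
mkdir -p pics
python3 - <<'E'
from rig import sense, grab_frame
import cv2,pickle
s=sense();print(s)
for n in("scene","top","wrist"):
    f=grab_frame(n);pickle.dump(f,open(f'pics/{n}0.pkl','wb'));cv2.imwrite(f'pics/{n}0.png',f['pixels'][:,:,::-1]);print(n,f['fx'],f['rvec'],f['tvec'])
E
```

```text
{'time_s': 0.0, 'joint_positions': array([-1.22248599,  0.61591077, -0.01265352,  1.42487428,  0.00812719,
        1.10344031, -0.0403903 ]), 'qvel': array([ 3.21811401e-04, -1.19499162e-03,  6.30613146e-04, -7.64856268e-04,
       -2.58696208e-04, -1.77912200e-03, -9.95858933e-05]), 'tau': array([ 2.57948323e-04, -4.58946168e+01,  2.09449511e-01, -1.65743923e+01,
       -6.09897031e-02,  2.05671665e-02,  2.57428956e-04]), 'ee_pos': array([0.23765056, 0.60414072, 0.21749476]), 'tcp_rot': array([-1.57083694,  0.00258184,  1.19610462]), 'contact_force': array([ 0.09390119, -0.55802287, -0.12648501]), 'ft_torque': array([ 0.06121571, -0.01272096, -0.01521156]), 'grip_width': 0.09290706459772552}
scene 529.0972387054379 [ 2.01717521 -1.28732878  0.54908609] [-0.24757585  0.39663866  0.55353593]
top 390.2822731446709 [ 2.17957481 -2.13573767  0.08566929] [-0.02321062  0.57132349  0.88689107]
wrist 304.6028371099347 [-2.37766924 -1.61903337 -0.24779252] [-0.64880828 -0.03579021  0.39247097]
```

View pics/scene0.png

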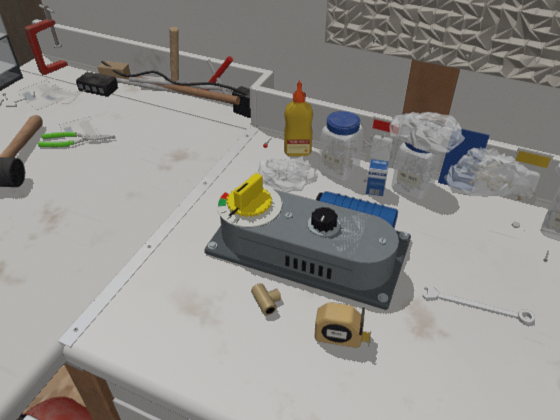

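View pics/top0.png

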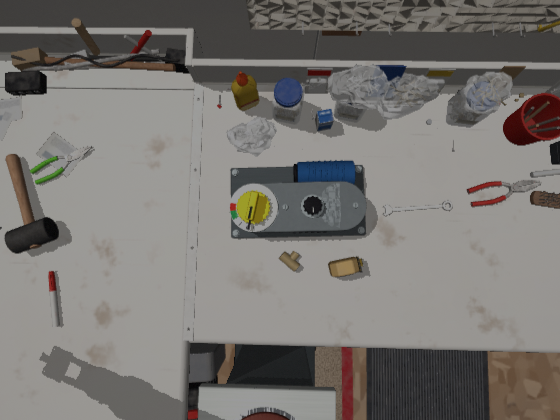

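View pics/wrist0.png

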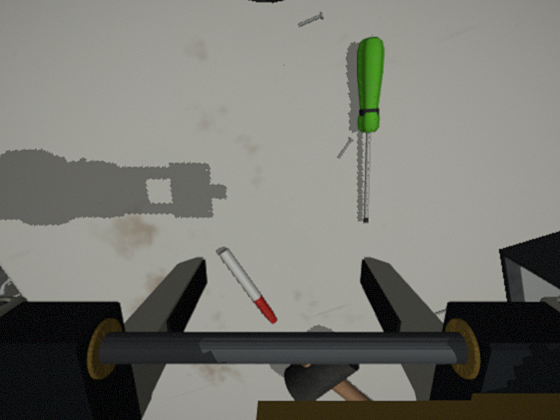

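The scene and top views show the drive at top-view px x 230–365, y 165–238. The yellow wheel is near (253,207) and the black knob near (313,206). I'll zoom in and measure.

```bash
cat > h.py <<'E'
import numpy as np,cv2,pickle
def ray(f,u,v,z):
    R=cv2.Rodrigues(np.array(f['rvec'],float))[0];t=np.array(f['tvec'],float).ravel()
    c=-R.T@t; d=R.T@np.array([(u-f['cx'])/f['fx'],(v-f['cy'])/f['fy'],1.])
    return c+d*(z-c[2])/d[2]
def proj(f,P):
    K=np.array([[f['fx'],0,f['cx']],[0,f['fy'],f['cy']],[0,0,1.]])
    return cv2.projectPoints(np.array(P,float).reshape(-1,3),np.array(f['rvec'],float),np.array(f['tvec'],float),K,None)[0].reshape(-1,2)
def load(n): return pickle.load(open(f'pics/{n}.pkl','rb'))
E
python3 - <<'E'
from h import *
f=load('top0');im=f['pixels'][:,:,::-1]
cv2.imwrite('pics/topz.png',cv2.resize(im[155:250,220:375],None,fx=5,fy=5,interpolation=cv2.INTER_CUBIC))
g=load('scene0')['pixels'][:,:,::-1]
cv2.imwrite('pics/scz.png',cv2.resize(g[165:305,200:360],None,fx=4,fy=4,interpolation=cv2.INTER_CUBIC))
for p in [(236,172),(235,233),(358,232)]: print(p,ray(f,*p,0.014))
print(ray(f,253,207,.09),ray(f,313,206,.104))
E
```

```text
(236, 172) [0.65454187 0.08564483 0.014     ]
(235, 233) [0.50760715 0.08334767 0.014     ]
(358, 232) [ 0.51597932 -0.2073897   0.014     ]
[0.56289188 0.03600829 0.09      ] [ 0.56613879 -0.09423322  0.104     ]
```

View pics/topz.png

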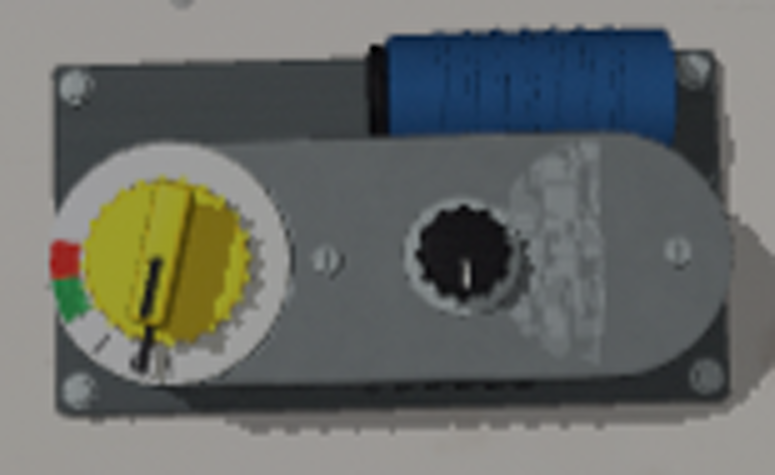

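View pics/scz.png

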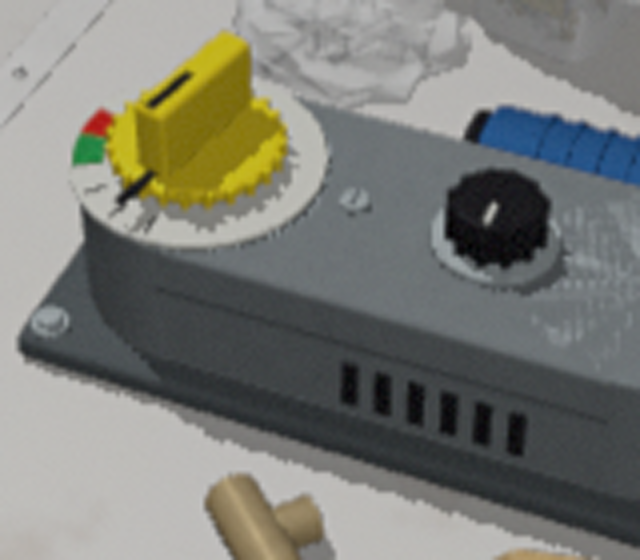

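Run:
```python
from h import *
from scipy.optimize import least_squares
T=load('top0');S=load('scene0')
t=lambda u,v:((u+.5)/5-.5+220,(v+.5)/5-.5+155)
s=lambda u,v:((u+.5)/4-.5+200,(v+.5)/4-.5+165)
obs=[(T,(85,160,14),t(55,70)),(T,(-85,160,14),t(57,413)),(T,(-85,-160,14),t(728,402)),(T,(85,-160,14),t(712,52)),
(T,(-20,100,82),t(170.5,262.5)),(T,(-20,-30,104),t(465,253)),(S,(-85,160,14),s(20,345)),(S,(-20,-30,104),s(500,195))]
def w(p,L):
    c,n=np.cos(p[2]),np.sin(p[2]);L=np.array(L)/1000.
    return np.array([p[0]+c*L[0]-n*L[1],p[1]+n*L[0]+c*L[1],L[2]])
r=lambda p:np.concatenate([proj(f,w(p,L))[0]-np.array(o) for f,L,o in obs])
q=least_squares(r,[.58,-.06,0],loss='soft_l1');p=q.x;print(p,np.degrees(p[2]));print(r(p).reshape(-1,2).round(1))
W=w(p,(-20,100,117));print('wheel',W,'knob',w(p,(-20,-30,104)))
def dirn(P,name):
    d=P-W;a=np.arctan2(d[1],d[0])-p[2];  # ptr at theta=0 along local -x; cw => angle pi-theta
    print(name,d[:2],'theta',(np.pi-a+np.pi)%(2*np.pi)-np.pi)
dirn(ray(T,*t(137,370),.082),'dialptr top'); dirn(ray(T,*t(145,318),.128),'top of bar marker')
dirn(ray(S,*s(118,200),.082),'dialptr sc');dirn(ray(S,*s(148,106),.128),'bar sc')
A=ray(T,*t(147,315),.128);B=ray(T,*t(157,260),.128);d=A-B;print('line',(np.pi-np.arctan2(d[1],d[0])+p[2])%(2*np.pi))
A=ray(S,*s(150,105),.128);B=ray(S,*s(188,74),.128);d=A-B;print('line',(np.pi-np.arctan2(d[1],d[0])+p[2])%(2*np.pi))
```

```text
[ 0.58700153 -0.06296129  0.04422659] 2.5339967890436808
[[-0.7 -0.9]
 [-0.3  1. ]
 [ 1.   0.1]
 [ 0.9 -0.9]
 [-0.4  0.4]
 [ 0.2 -0.2]
 [-1.2 -1.7]
 [ 0.4  1.5]]
wheel [0.56259987 0.03605668 0.117     ] knob [ 0.56834745 -0.0938162   0.104     ]
dialptr top [-0.04694079  0.01252683] theta 0.3050137303714391
top of bar marker [-0.02717845  0.00539439] theta 0.2401605638150892
dialptr sc [-0.0360666   0.01958606] theta 0.5417202219916164
bar sc [-0.02566047  0.00836551] theta 0.3593696756110356
line 0.1958419404526244
line 0.24658778472086554
```

Fit: wheel axis is at about (0.5625, 0.036) and the drive is yawed 2.5°. θ starts near 0.24, so the bar lies at about -11.5° in the world and the jaw yaw should be about 78.5°. First move goes above the wheel.

```bash
python3 -m jog '[[[0,0,0.8],[0.027,-0.047,0],-1],[[0,0,0.8],[0.027,-0.047,0],-1],[[0,0,0.8],[0.027,-0.047,0],-1],[[0,0,0.8],[0.027,-0.047,0],-1],[[0,0,0.8],[0.027,-0.047,0],-1],[[0,0,0.8],[0.027,-0.047,0],-1],[[0,0,0.8],[0.027,-0.047,0],-1],[[0,0,0.8],[0.027,-0.047,0],-1],[[0,0,0.8],[0.027,-0.047,0],-1],[[0,0,0.8],[0.027,-0.047,0],-1],[[0,0,0.8],[0.027,-0.047,0],-1]]' 30
```

```text
time_s: 1.52
ee_pos: [0.5366, 0.0741, 0.2149]
tcp_rot: [-1.568, 0.003, 1.367]
contact_force: [0.7, 0.3, -0.2]
grip_width: 0.0927
```

```bash
python3 -m jog '[[[0,0,0],[0.026,-0.038,0],-1],[[0,0,0],[0,0,0],-1]]'
python3 - <<'E'
from rig import sense, grab_frame
from h import *
s=sense();print(s['time_s'],s['ee_pos'],s['tcp_rot'])
for n in("wrist","top"):
    f=grab_frame(n);pickle.dump(f,open(f'pics/{n}1.pkl','wb'));im=f['pixels'][:,:,::-1].copy()
    if n=='wrist':
        print(proj(f,[[.5626,.0361,.128],[.5626,.0361,.094]]))
    else: im=cv2.resize(im[155:250,220:375],None,fx=5,fy=5,interpolation=cv2.INTER_CUBIC)
    cv2.imwrite(f'pics/{n}1.png',im)
E
```

```text
time_s: 1.78
ee_pos: [0.5646, 0.0283, 0.2142]
tcp_rot: [-1.569, 0.006, 1.357]
contact_force: [0.1, 0.8, -0.1]
grip_width: 0.0929
1.775 [0.56455782 0.02834709 0.21421617] [-1.5686101   0.00593423  1.35678771]
[[292.20123385 220.82148638]
 [291.42078836 210.29141411]]
```

View pics/wrist1.png

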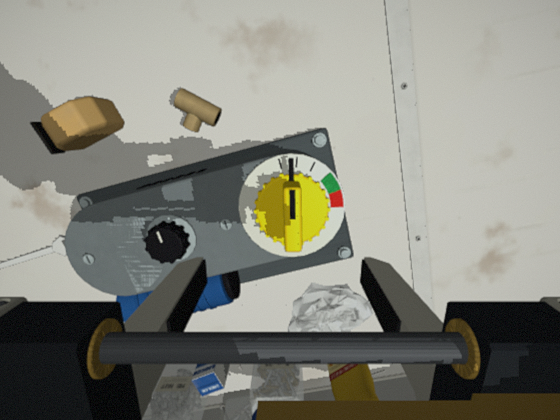

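The wrist view shows the bar upright in the image from (292,178) to (292,250), with the pointer tip at (291,158). The projected axis, (292,221), falls on the bar. I'll measure the bar more exactly.

Run:
```python
from h import *
f=load('wrist1');im=f['pixels'][:,:,::-1]
cv2.imwrite('pics/wz.png',cv2.resize(im[145:265,235:355],None,fx=5,fy=5,interpolation=cv2.INTER_CUBIC))
```

```text
(no output)
```

View pics/wz.png

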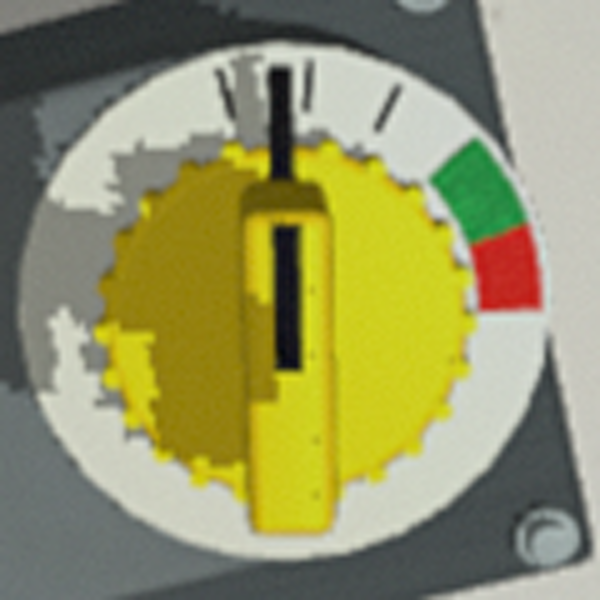

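Run:
```python
from h import *
f=load('wrist1')
t=lambda u,v:((u+.5)/5-.5+235,(v+.5)/5-.5+145)
def ang(a,b,z):
    A=ray(f,*t(*a),z);B=ray(f,*t(*b),z);d=B-A;print(np.degrees(np.arctan2(d[1],d[0])),np.linalg.norm(d),(A+B)/2)
ang((287,228),(289,370),.128)
ang((247,215),(254,530),.128);ang((333,215),(335,528),.128)
ang((292,213),(294.5,531),.128)
ang((279,68),(281,180),.084)
ang((437,177),(600-10,560),.014) if 0 else ang((480,0),(590,560),.014)
C=ray(f,*t(283,300),.082);print(C)
for n,p in dict(ptr=(279,68),z=(229,95),g0=(453,160),gr=(500,235),r1=(510,310)).items():
    d=ray(f,*t(*p),.083)-C;a=np.degrees(np.arctan2(d[1],d[0]));print(n,(180+2.53-a)%360)
```

```text
-11.01691388476069 0.025049015520713744 [0.54836452 0.03907509 0.128     ]
-11.006086258620185 0.05731970905262019 [0.56060349 0.02988176 0.128     ]
-10.931022821642138 0.05691414382754944 [0.56347526 0.04407994 0.128     ]
-11.309687412644063 0.05783938380113656 [0.56209862 0.03714228 0.128     ]
-10.862424501526416 0.021636535905246782 [0.52506911 0.04336308 0.084     ]
1.64589303895657 0.14683601593712076 [0.58989786 0.09628625 0.014     ]
[0.56004209 0.03665299 0.082     ]
ptr 13.409752042175057
z 0.1491130834285741
g0 63.962515196878726
gr 87.2197220700292
r1 107.02941572422918
```

```bash
python3 -m jog '[[[0,0,1],[-0.002,0.008,-0.03],-1],[[0,0,0],[0,0,-0.03],-1],[[0,0,0],[0,0,-0.015],-1],[[0,0,0],[0,0,0],-1]]'
```

```text
time_s: 2.38
ee_pos: [0.5585, 0.0503, 0.1384]
tcp_rot: [-1.565, -0.002, 1.394]
contact_force: [-0.3, -0.9, -0.4]
grip_width: 0.0933
```

```bash
python3 -m jog '[[[0,0,0],[0.003,-0.012,0],-1],[[0,0,0],[0,0,0],-1],[[0,0,0],[0,0,0],-1]]'
```

```text
time_s: 2.75
ee_pos: [0.5634, 0.0378, 0.141]
tcp_rot: [-1.57, -0.003, 1.394]
contact_force: [-0.8, -0.6, -0.3]
grip_width: 0.0931
```

```bash
python3 -m jog '[[[0,0,-0.8],[-0.001,-0.001,-0.022],-1],[[0,0,0],[0,0,-0.018],-1],[[0,0,0],[0,0,0],-1],[[0,0,0],[0,0,0],-1]]'
python3 - <<'E'
from rig import sense, grab_frame
from h import *
for n in("wrist","scene"):
    f=grab_frame(n);pickle.dump(f,open(f'pics/{n}2.pkl','wb'));im=f['pixels'][:,:,::-1]
    if n=='scene': im=cv2.resize(im[120:300,180:380],None,fx=3.3,fy=3.3)
    cv2.imwrite(f'pics/{n}2.png',im)
s=sense();print(s['ee_pos'],s['tcp_rot'],s['contact_force'])
E
```

```text
time_s: 3.25
ee_pos: [0.5646, 0.0365, 0.103]
tcp_rot: [-1.576, -0.005, 1.379]
contact_force: [0.1, -0.4, 0.7]
grip_width: 0.0931
[0.56457511 0.03657497 0.10303983] [-1.57631256 -0.00545766  1.37850733] [ 0.53451074 -0.32815454 -0.54518589]
```

View pics/wrist2.png

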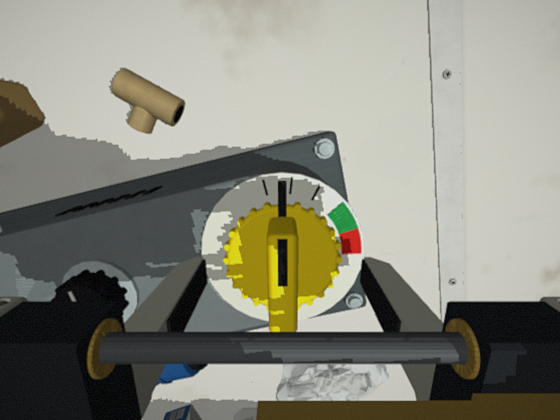

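View pics/scene2.png

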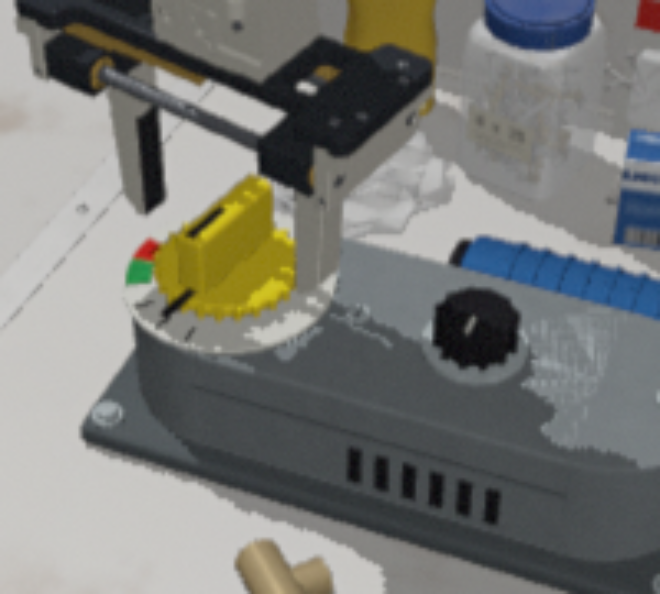

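```bash
python3 -m jog '[[[0,0,0],[-0.002,0,-0.003],-1],[[0,0,0],[0,0,0],1],[[0,0,0],[0,0,0],1],[[0,0,0],[0,0,0],1],[[0,0,0],[0,0,0],1],[[0,0,0],[0,0,0],1],[[0,0,0],[0,0,0],1]]' 45
```

```text
time_s: 4.22
ee_pos: [0.5632, 0.0367, 0.1011]
tcp_rot: [-1.578, -0.006, 1.379]
contact_force: [0.4, 0.3, 0.5]
grip_width: 0.0376
```

```bash
python3 -m jog '[[[0,0,0],[0,0,0],1],[[0,0,0],[0,0,0],1],[[0,0,0],[0,0,0],1],[[0,0,0],[0,0,0],1]]'; python3 -c "
from rig import sense;s=sense();print(s['ft_torque'])"
```

```text
time_s: 4.72
ee_pos: [0.5631, 0.0363, 0.101]
tcp_rot: [-1.578, -0.005, 1.38]
contact_force: [-0.1, 0.8, 0.3]
grip_width: 0.0157
[-0.11726482  0.01204235  0.09531252]
```

```bash
python3 -m jog '[[[0,0,-4],[0,0,0],1],[[0,0,-4],[0,0,0],1],[[0,0,-4],[0,0,0],1],[[0,0,-4],[0,0,0],1],[[0,0,-4],[0,0,0],1],[[0,0,0],[0,0,0],1]]'
python3 - <<'E'
from rig import sense, grab_frame
from h import *
for n in("wrist","top"):
    f=grab_frame(n);pickle.dump(f,open(f'pics/{n}3.pkl','wb'));im=f['pixels'][:,:,::-1]
    cv2.imwrite(f'pics/{n}3.png',im)
s=sense();print(s['ee_pos'],s['tcp_rot'],s['contact_force'],s['ft_torque'])
E
```

```text
time_s: 5.48
ee_pos: [0.563, 0.0361, 0.101]
tcp_rot: [-1.579, -0.004, 1.024]
contact_force: [-0.2, -0.0, 0.7]
grip_width: 0.0155
[0.56299881 0.03610165 0.10105428] [-1.57861449 -0.00440265  1.02364098] [-0.79544902 -0.17139969  0.29724722] [-0.17034774  0.03418146 -0.02074331]
```

View pics/wrist3.png

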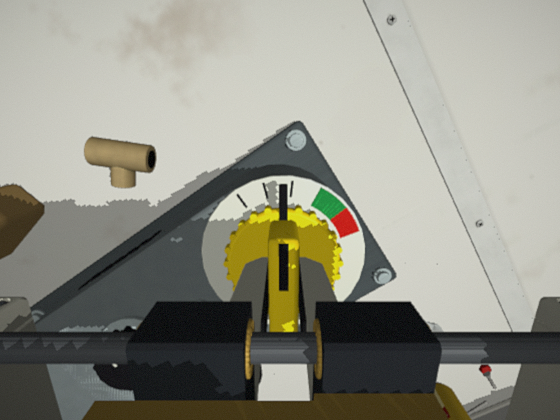

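The gripper holds the bar and the wheel turns with it. The pointer is at (283,195), still upright in the wrist view, so it isn't slipping. θ is about 0.59.

```bash
python3 -m jog '[[[0,0,-4],[0,0,0],1],[[0,0,-4],[0,0,0],1],[[0,0,-4],[0,0,0],1],[[0,0,-4],[0,0,0],1],[[0,0,-4],[0,0,0],1],[[0,0,-4],[0,0,0],1],[[0,0,-4],[0,0,0],1],[[0,0,-4],[0,0,0],1],[[0,0,0],[0,0,0],1],[[0,0,0],[0,0,0],1]]'
python3 - <<'E'
from rig import sense, grab_frame
from h import *
for n in("wrist","top"):
    f=grab_frame(n);pickle.dump(f,open(f'pics/{n}4.pkl','wb'));im=f['pixels'][:,:,::-1]
    cv2.imwrite(f'pics/{n}4.png',im)
s=sense();print(s['ee_pos'],s['tcp_rot'],s['contact_force'],s['ft_torque'])
E
```

```text
time_s: 6.82
ee_pos: [0.5627, 0.0357, 0.101]
tcp_rot: [-1.578, -0.004, 0.463]
contact_force: [-0.3, -0.9, 0.1]
grip_width: 0.0158
[0.5627108  0.03576627 0.10105142] [-1.57801944 -0.00379495  0.46262544] [-0.59048674 -1.33151827  0.52992552] [-0.15927777  0.10067204  0.00398423]
```

View pics/wrist4.png

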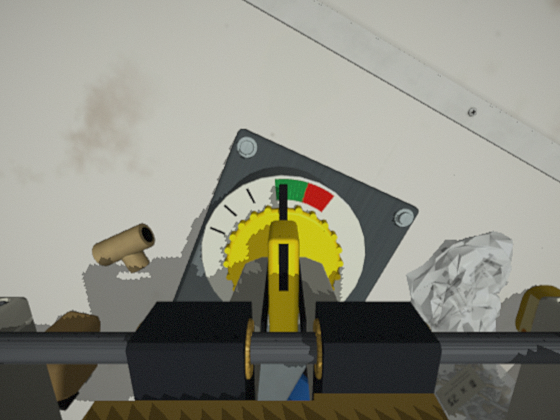

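The pointer is at (283,195) and the green band spans x 275 to 307, so θ is about 1.15. It needs about 5.5° more.

```bash
python3 -m jog '[[[0,0,-3],[0,0,0],1],[[0,0,-2.5],[0,0,0],1],[[0,0,0],[0,0,0],1],[[0,0,0],[0,0,0],1]]'
python3 - <<'E'
from rig import sense, grab_frame
from h import *
f=grab_frame("wrist");im=f['pixels'][:,:,::-1]
cv2.imwrite(f'pics/wrist5.png',cv2.resize(im[150:300,180:390],None,fx=3.5,fy=3.5))
s=sense();print(s['tcp_rot'],s['ft_torque'])
E
```

```text
time_s: 7.42
ee_pos: [0.5627, 0.0357, 0.1011]
tcp_rot: [-1.578, -0.004, 0.367]
contact_force: [-0.1, 0.1, 1.0]
grip_width: 0.0156
[-1.57795113 -0.00371341  0.36670358] [-0.24747633  0.13453595  0.07710021]
```

View pics/wrist5.png

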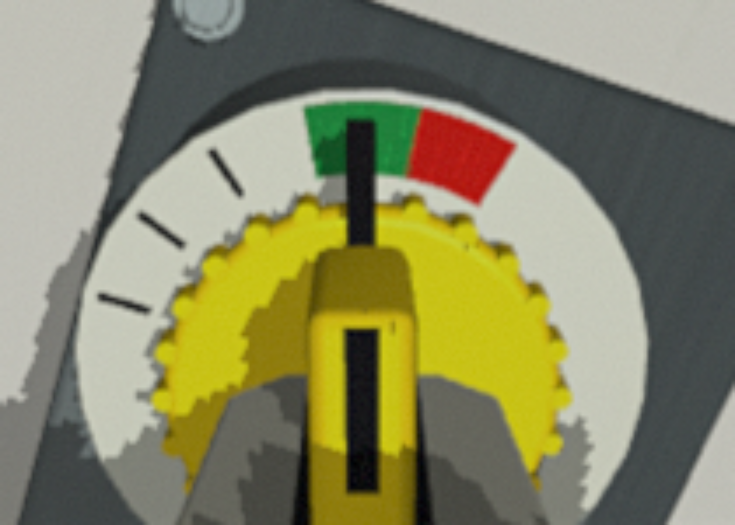

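The pointer stands mid-green: x 361 between 310 and 412 in this crop. I'll open partly, then fully, then lift.

```bash
python3 -m jog '[[[0,0,0],[0,0,0],0],[[0,0,0],[0,0,0],0],[[0,0,0],[0,0,0],0],[[0,0,0],[0,0,0],0],[[0,0,0],[0,0,0],0]]' && python3 -m jog '[[[0,0,0],[0,0,0.02],0],[[0,0,0],[0,0,0.03],0],[[0,0,0],[0,0,0.03],0],[[0,0,0],[0,0,0.02],0],[[0,0,0],[0,0,0],0],[[0,0,0],[0,0,0],0],[[0,0,0],[0,0,0],0],[[0,0,0],[0,0,0],0]]'
python3 - <<'E'
from rig import sense, grab_frame
from h import *
f=grab_frame("wrist");im=f['pixels'][:,:,::-1]
cv2.imwrite(f'pics/wrist6.png',im)
f=grab_frame("top");im=f['pixels'][:,:,::-1]
cv2.imwrite(f'pics/top6.png',cv2.resize(im[155:250,220:375],None,fx=5,fy=5,interpolation=cv2.INTER_CUBIC))
s=sense();print(s['ee_pos'],s['tcp_rot'],s['contact_force'],abs(s['qvel']).max())
E
```

```text
time_s: 8.1
ee_pos: [0.5628, 0.0365, 0.1009]
tcp_rot: [-1.577, -0.005, 0.366]
contact_force: [0.0, -0.2, 1.0]
grip_width: 0.0465
time_s: 9.1
ee_pos: [0.5602, 0.0366, 0.2004]
tcp_rot: [-1.575, 0.002, 0.366]
contact_force: [0.8, -1.0, 0.0]
grip_width: 0.0466
[0.5602914  0.03659498 0.20060362] [-1.57479019  0.00171154  0.36588788] [-0.3731767  -0.09550364 -0.05803711] 0.005411667946407474
```

View pics/wrist6.png

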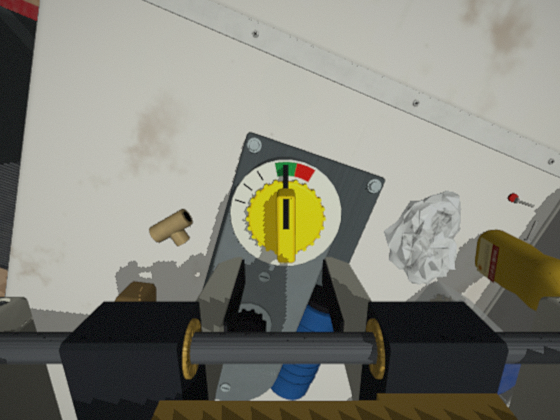

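View pics/top6.png

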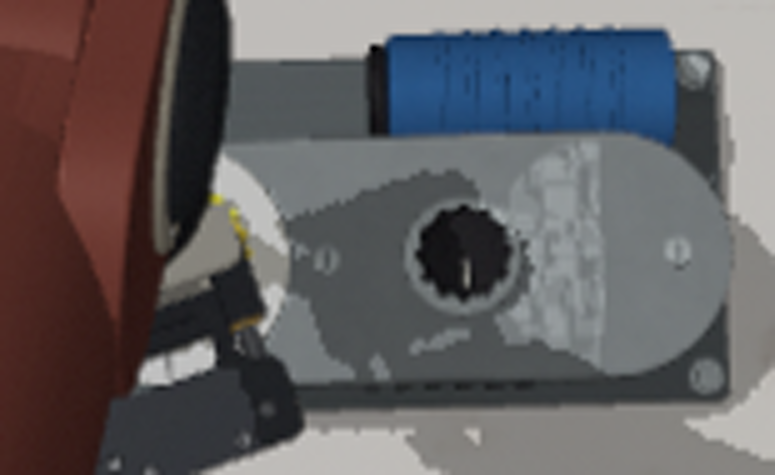

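The wheel has been let go and its pointer, at (286,172), is mid-green (x 276–297). In the top view the knob mark is still at (467,270), as before. The arm is clear and at rest, so I'm handing in.

```bash
python3 -c "
from rig import close_job;print(close_job())"
```

```text
the job is handed in; nothing more can be done
None
```

I wound the tension wheel clockwise by about 1.01 rad in one grasp, let go of it, lifted the gripper about 100 mm clear and handed the job in just after 9 s on the robot's clock.

- **Tension wheel:** before and after letting go, the wrist camera showed the pointer in the middle of the green band, at about 1.25 rad. It never came near the red.
- **Tracking knob:** its mark in the top view has not moved.
- **Robot:** the arm was at rest, with contact-force readings under 1 N in the final state.
- **Disagreement:** my first estimates of the starting wheel angle ran from 0.20 to 0.54 rad. The close wrist view put it at about 0.235 rad. I set the final position by where the pointer stood on the dial, which agreed with that figure plus the measured turn.

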